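# Swing the drill vise to the yellow mark and lock its swivel

### The arm

A 6-joint arm with a two-finger parallel gripper is mounted at the origin on the work surface. World frame = base frame: x ahead of the robot, y to its left, z up, the work surface at z = 0. Lengths are in mm, angles in rad, forces in N, time in s.
With the tool pointing down it reaches from about 300 to 775 mm from the base axis. Payload 14.6 kg.
Tool frame: the origin (TCP) lies midway between the tips of the shut fingers; the grasp point (between the pads) lies 19 mm behind it; z points along the fingers, y is the direction in which the jaws open and shut (so a half turn about z gives the same grasp; the last joint's range is limited). The gripper opens to 85 mm and grips with 20 to 120 N. Pads are 22 mm wide; open, the fingers measure 114 mm over their backs; the gripper's body (76 mm by 85 mm) begins 54 mm behind the grasp point. The pads swing forward as they close: fully open they stand 13 mm farther back than shut.
Start: joints at [-1.251, 0.3, 1.521, -0, 1.321, -0.067], TCP at [207.467, -509.359, 231.281] pointing down, gripper open.
Joint ranges: [-3.03, 3.03], [-0.79, 2.21], [0.23, 2.52], [-1.04, 4.18], [0, 3.07], [-2.55, 2.55]. Speed limits (rad/s): [2.22, 2.22, 2.57, 3.14, 3.14, 3.14].

### API

Orientations are given as [roll, pitch, yaw] about the fixed x, y, z axes, in that order (R = Rz(yaw) Ry(pitch) Rx(roll)).
In Python, from cell import r gives the robot as it stands.
- The arm moves only by the tool jog_arm, never from a script. Its argument "rows" is a list of rows, each a list of 3 entries, a list of its own where there are three numbers: the turn, a rotation vector about the tool's x, y, z in degrees, then the shift along the tool's x, y, z in m, then the opening in per cent of the stroke, from 0 (shut) to 100 (fully open). In form: [[[ax, ay, az], [tx, ty, tz], gripper], ...]. A call has 1 to 20 rows; each row is the pose to reach, as a shift and turn from the pose commanded when the call began, along the tool's axes at that moment; what a row does not reach only later rows make up. A row lasts 1/8 s, in which the tool goes at most 62.5 mm and 10.7 degrees, less where a joint would pass 70% of its speed; a pose out of reach is approached as far as the arm can. A call with a gripper value outside its range is refused whole. The fingers move at their own pace and stop on an object; the grip force is fixed at half the most. Time passes only in rows, so rows that repeat a pose let the fingers close. It gives the time, the measured TCP pose, the force and the opening at its end, in the units of the state.
- r.get_obs(): the state, without advancing time (a new reading comes with each control period).
- r.camera(name): name is "scene" or "top" or "wrist"; returns a dict with "pixels" (420x560x3 uint8, red, green, blue), "fx", "fy", "cx", "cy" (pixels), "R" (3x3) and "t" (3): a world point X has camera coordinates R X + t. Camera axes: x right, y down, z forward; pixel columns grow to the right and rows downward; lengths in mm; the calibration is good to about 2 mm. A picture is of the moment at which its call begins. There is no depth.
- r.sign_off(): hands the job in, once; it reports no verdict.
Trained networks look in the newest picture that a camera, given by its name, has taken for a name from the list of things; names that differ only in an ending like _2 or _b are one class to them, and where a whole thing is asked for, a point or a joint stands for the part that bears it (a point fixed in the world has none). Each returns a list of dicts, best first, with "score" (0 to 1); they miss things now and then, are a little off and sometimes report something else, mostly with a low value. They report only what shows in the picture. A call takes as long as a camera call.
- r.boxes_of(camera, thing): "xyz" ([x, y, z] in mm, in the coordinates of the camera as it stood for that picture, good to about 4 mm: the middle of the surface that is visible of it).
- r.spot_point(camera, thing): "xyz" ([x, y, z] in mm, in the coordinates of the camera as it stood for that picture, good to about 4 mm: a listed point, or the origin of a listed thing).
The state is a dict: "time_s": time; "q": joint angles; "joint_velocities": joint speeds; "joint_efforts": joint torques, N m; "ee_pos": TCP position; "eef_rot": TCP orientation; "ft_force": force on the tool from outside, world axes, zero at the start; "ft_torque": the same for the moment, N m; "width": opening from 0.0 (shut) to 1.0 (fully open).
Only numpy, scipy, OpenCV 4.12 (cv2) and the standard library are available. Lean on these libraries where they do the work, as an engineer would, in place of code of your own. Each camera call takes 0.05 s, during which the arm holds its last target.

### The job

The drill vise on the bench is loose on its swivel base: push it round with one finger, for instance against its long screw spindle, until the red pointer stands on the yellow paint dot on the graduated rim (not the blue one). Then push the orange clamp lever clockwise with a finger, all the way to its stop, to lock the swivel with the pointer still on the yellow dot. Push only, with the outside of the fingers: do not take the vise or the lever between the fingers, do not lift the lever, do not swing the lever round while the pointer is off the yellow dot, and leave the other things on the bench where they are.

Things in the scene. Friction and masses are not known exactly. Their poses are not given: they have to be found in the camera images.
- vise_base: round grey cast swivel base, 208 mm across and 22 mm high, bolted to the bench by two lugs with hexagon bolts (tops 24 mm above the bench); origin on the swivel's upright axis at bench height; its z points up. With the swivel at 0 the vise's spindle points along the base's -x. A third lug, on its -y side, carries the clamp lever and a steel strap (top 44 mm above the bench).
- vise (a joint): angle of the vise on its swivel base, rad, positive anticlockwise seen from above, stops at -0.8 and 0.8. A stiff, non-springy swivel (about 0.6 N m of friction: some 4 N at the spindle); it stays where it is left.
- spindle_mid (a point): on the axis of the vise's steel screw spindle, 155 mm from the swivel axis, 88 mm above the bench. The spindle is a level bar 19 mm thick, bare from 121 to 190 mm from the swivel axis, pointing straight out from it, and turns with the vise. Site axes: x back to the swivel axis, z up. Inward lies the vise: 100 mm wide at the jaws, top 115 mm up, the aluminium work in them 125 mm.
- tommy_bar: steel cross bar 10 mm thick and 120 mm long through the head of the spindle, in which it slides stiffly; origin at its middle, at the start on the spindle's axis 204 mm from the swivel axis; its y runs along the bar, tilted 33 degrees from level, ends 54 and 122 mm above the bench.
- pointer_tip (a point): tip of the red pointer, which is fixed to the vise: 86 mm from the swivel axis, 26 mm above the bench, 90 degrees clockwise (seen from above) from the direction of the spindle. Site axes are those of spindle_mid, so y points outward from the swivel axis and x along the rim.
- yellow_dot: yellow round paint dot, 14 mm across, flat on the graduated rim of the base, 88 to 96 mm from the swivel axis; origin at its centre. It does not turn with the vise. The pointer stands on it when swivel axis, pointer tip and dot lie in line.
- blue_dot: blue paint dot of the same size on the rim, the mark of another job; the start lies between the two dots, and either may be on either side.
- clamp (a joint): angle of the orange clamp lever about its upright screw, rad: 0 loose (starts between 0 and 0.25), growing clockwise seen from above, 1.35 at its stop (locked). About 0.12 N m of friction (2 N at its grip); stays where it is left.
- lever_grip (a point): middle of the orange lever's grip, on its axis: 72 mm from the lever's screw, 67 mm above the bench. The lever is a nearly level round bar, 18 mm thick from 41 to 97 mm from its screw and 13 mm nearer to it; its underside is about 58 mm above the bench here and open below. Site axes: x outward along the lever, z up.
- lever_pivot (a point): on the upright axis of the clamp lever's screw, 67 mm above the bench; the lever's hub here is 25 mm across, its top 74 mm above the bench.
- clamp_handle (a joint): how far the orange lever is lifted out of its serrations against its spring, m: 0 seated, at most 0.006. Leave it seated.
- chuck_key: drill chuck key lying on the bench: T of steel, 95 mm long, 75 mm across its bar, 20 mm high; a bystander, origin at the middle of its underside
- wrench: combination wrench lying on the bench, 170 mm long, under 12 mm high; a bystander, origin at the middle of its underside
- oil_bottle: white oil bottle standing, 62 mm across, 169 mm high with its red spout; a bystander, origin at the middle of its underside
- centre_punch: dark hexagonal centre punch lying on the bench, 120 mm long, 12 mm thick; a bystander, origin at the middle of its underside
- v_block: steel V-block, 60 x 46 x 40 mm high; a bystander, origin at the middle of its underside
- setup_block: dark steel set-up block with six holes, 75 x 50 x 25 mm high; a bystander, origin at the middle of its underside
- finished_block: finished aluminium block standing beside the vise, 53 x 70 x 50 mm high; a bystander, origin at the middle of its underside

How it is judged (in metres and radians):
On the way, in this order (a step that is already met when the one before it is completed fails the run):
1. the vise is swung until its pointer stands still on the yellow dot, with the lever still loose (x of yellow_dot in the frame of pointer_tip between -0.007 and 0.007 m and velocity of joint vise between -0.05 and 0.05 rad/s and value of joint clamp below 0.6 rad), for 0.3 s.
2. the clamp lever is pushed to its stop with the pointer on the yellow dot (x of yellow_dot in the frame of pointer_tip between -0.007 and 0.007 m and value of joint clamp above 1.22 rad), for 0.2 s.
At the end, for the whole second after the job is handed in: The red pointer stands on the yellow dot (tip within 7 mm of the dot's centre, measured along the rim), the orange lever is at its locking stop (joint over 1.22 of 1.35 rad) and seated, and vise and lever are at rest (all of step 2 and value of joint clamp_handle below 0.002 m and velocity of joint vise between -0.05 and 0.05 rad/s and velocity of joint clamp between -0.1 and 0.1 rad/s); the robot touches nothing.
It fails at once if the clamp lever is lifted out of its serrations (over 3 mm) (value of joint clamp_handle above 0.003 m).
It fails at once if the lever, the spindle, the cross bar, the jaws or the work is taken between the fingers ((y of the grasp point in the frame of lever_grip between -0.007 and 0.007 m and x of the grasp point in the frame of lever_grip between -0.06 and 0.03 m and z of the grasp point in the frame of lever_grip between -0.02 and 0.022 m) or (y of the grasp point in the frame of spindle_mid between -0.009 and 0.009 m and x of the grasp point in the frame of spindle_mid between -0.06 and 0.122 m and z of the grasp point in the frame of spindle_mid between -0.02 and 0.022 m) or (y of the grasp point in the frame of spindle_mid between -0.035 and 0.035 m and x of the grasp point in the frame of spindle_mid between 0.122 and 0.27 m and z of the grasp point in the frame of spindle_mid below 0.037 m) or (x of the grasp point in the frame of tommy_bar between -0.006 and 0.006 m and z of the grasp point in the frame of tommy_bar between -0.006 and 0.006 m and y of the grasp point in the frame of tommy_bar between -0.065 and 0.065 m)).
It fails at once if the lever is tightened while the pointer is off the yellow dot (value of joint clamp above 0.9 rad and (x of yellow_dot in the frame of pointer_tip above 0.01 m or x of yellow_dot in the frame of pointer_tip below -0.01 m)).
It fails at once if a bystander is moved more than 15 mm (distance of any of chuck_key, wrench, oil_bottle, centre_punch, v_block, setup_block, finished_block from where it was at the start of the episode above 0.015 m).
It also fails if it takes over 58 s, if anything falls off the work surface, if the arm or the gripper's body presses on something with over 40 N, if the wrist force passes 120 N, or if a joint passes its speed limit or range.

## Working session

There is one attempt and no reset: what is moved stays moved. The work goes in short steps, Python scripts to look and compute and a tool call to move; the robot and the scene stay as the last step left them, time stands still between calls to the robot, and variables do not carry over. Pictures are saved under pics/ and viewed, and the job is handed in when it is done.

Besides the shell and the picture viewer there is one more tool, called as name(argument=value, ...), one argument or row to a line, values as JSON. jog_arm: Moves the arm, as the interface text tells. Its arguments: {"type":"object","properties":{"rows":{"type":"array","items":{"type":"array"}}},"required":["rows"]}

```bash
ls; mkdir -p pics; python3 - <<'E'
from cell import r
import cv2,numpy as np
o=r.get_obs();print(o)
for c in ["scene","top","wrist"]:
    d=r.camera(c);cv2.imwrite(f"pics/{c}0.png",d["pixels"][:,:,::-1])
    R=np.array(d["R"]);t=np.array(d["t"]);print(c,d["fx"],d["cx"],d["cy"],(-R.T@t).round(0))
    for n in ["vise_base","spindle_mid","pointer_tip","yellow_dot","blue_dot","lever_grip","lever_pivot","tommy_bar","oil_bottle","v_block","setup_block","finished_block","chuck_key","wrench","centre_punch"]:
        for x in r.spot_point(c,n)[:1]:
            print(n,round(x["score"],2),(R.T@(np.array(x["xyz"])-t)).round(1))
E
```

```text
pics
{'time_s': 0.0, 'q': array([-1.25058244e+00,  3.00446886e-01,  1.52161862e+00, -8.80365273e-06,
        1.32067615e+00, -6.65595565e-02]), 'joint_velocities': array([ 0.00052952,  0.00031935, -0.00075441,  0.0010016 ,  0.0019416 ,
        0.00142953]), 'joint_efforts': array([-1.95840234e-04, -5.43501735e+01, -3.61794198e+01, -1.23117647e-04,
        4.04797509e-03, -7.81479798e-06]), 'ee_pos': array([ 207.40059126, -509.13469875,  230.71871058]), 'eef_rot': array([-3.14044562e+00, -6.79125572e-05,  3.86775588e-01]), 'ft_force': array([-0.06977588,  0.52806935, -0.21722399]), 'ft_torque': array([0.03512353, 0.03538546, 0.04899804]), 'width': 1.0021331312259671}
scene 445.46284570266016 281.4732644781358 202.77845389194084 [1019.  470.  777.]
vise_base 0.92 [568.7 108.9   4.3]
spindle_mid 0.78 [422.  165.   93.4]
pointer_tip 0.94 [600.2 183.6  27.6]
yellow_dot 0.45 [454.7 -57.3  64.2]
blue_dot 0.5 [644.8 158.4  21.1]
lever_grip 0.59 [455.6 -57.2  64.6]
lever_pivot 0.81 [495.5   3.4  67.3]
tommy_bar 0.62 [378.2 183.2  86.8]
oil_bottle 0.75 [ 377.3 -147.3   -2.4]
v_block 0.67 [736.
[... 189 characters left out ...]
2 3.437e+02 4.000e-01]
top 519.5911673675922 279.6480983146281 211.2950161788386 [ 348.   93. 1195.]
vise_base 0.93 [570.  101.7   3.2]
spindle_mid 0.74 [427.9 164.5  91.3]
pointer_tip 0.74 [602.2 181.   28. ]
yellow_dot 0.53 [574.4 195.9  21.1]
blue_dot 0.42 [640.2 162.   24.6]
lever_grip 0.8 [455.1 -57.2  69. ]
lever_pivot 0.9 [498.4   0.9  64.2]
tommy_bar 0.63 [381.7 175.8  88.6]
oil_bottle 0.84 [ 376.8 -155.6   -0.4]
v_block 0.9 [743.7 234.4   0. ]
setup_block 0.71 [ 6.142e+02 -9.840e+01 -1.000e-01]
finished_block 0.83 [638.8 276.    1.3]
wrench 0.85 [591.6 403.    2.3]
centre_punch 0.57 [552.1 339.8  -1. ]
wrist 344.4317169048708 283.64069102933666 211.55215936146752 [ 283. -478.  373.]
```

View pics/scene0.png

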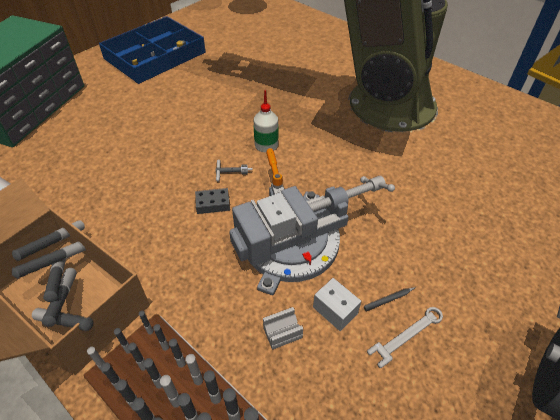

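View pics/top0.png

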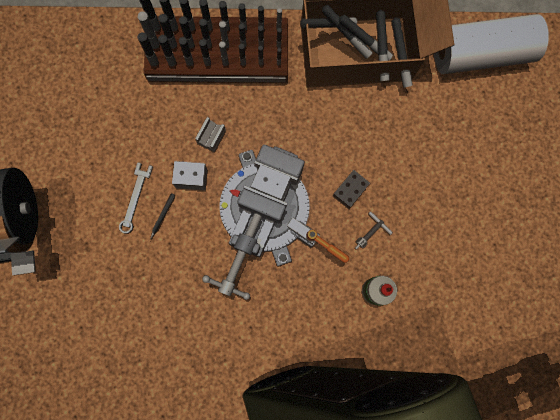

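```bash
cat > h.py <<'E'
from cell import r
import cv2,numpy as np
def ray(d,u,v,z):
    R=np.array(d["R"]);t=np.array(d["t"]);c=-R.T@t
    w=R.T@np.array([(u-d["cx"])/d["fx"],(v-d["cy"])/d["fy"],1]);return c+w*(z-c[2])/w[2]
def proj(d,X):
    p=np.array(d["R"])@np.array(X)+np.array(d["t"]);return d["fx"]*p[0]/p[2]+d["cx"],d["fy"]*p[1]/p[2]+d["cy"]
def blobs(d,near=(570,105,22),win=70):
    hsv=cv2.cvtColor(d["pixels"],cv2.COLOR_RGB2HSV);u0,v0=proj(d,near);out={}
    for n,(a,b) in dict(yellow=((24,130,110),(34,255,255)),blue=((105,120,80),(125,255,255)),red=((0,180,100),(4,255,255))).items():
        m=cv2.inRange(hsv,a,b)
        k,l,s,c=cv2.connectedComponentsWithStats(m)
        L=[(s[i][4],c[i],l==i) for i in range(1,k) if np.hypot(c[i][0]-u0,c[i][1]-v0)<win]
        if L:
            L.sort(key=lambda q:-q[0]);out[n]=L[0]
    return out
def state(cams=("top","scene")):
    for c in cams:
        d=r.camera(c);B=blobs(d)
        for n,(A,cc,m) in B.items():
            z=26 if n=="red" else 22
            print(c,n,A,cc.round(1),ray(d,*cc,z).round(1))
        if "red" in B:
            ys,xs=np.nonzero(B["red"][2]);P=np.array([ray(d,x,y,26)[:2] for x,y in zip(xs,ys)])
            C=np.array([570,105]);k=np.argsort(-np.hypot(*(P-C).T))[:3];print(' red far',P[k].round(1).tolist())
        yield c,d
E
python3 - <<'E'
from h import *
for c,d in state():
    u,v=map(int,proj(d,(570,105,22)))
    im=d["pixels"][v-75:v+75,u-100:u+100,::-1];cv2.imwrite(f"pics/{c}z.png",cv2.resize(im,None,fx=4,fy=4,interpolation=cv2.INTER_CUBIC));print(u-100,v-75)
E
```

```text
top yellow 23 [224.2 204.9] [571.5 195.   22. ]
top blue 26 [240.5 173. ] [647.1 158.8  22. ]
top red 13 [234.1 190.6] [604.3 172.7  26. ]
 red far [[605.7, 179.8], [603.3, 179.8], [605.7, 177.5]]
163 130
scene yellow 28 [324.5 258.1] [567.8 196.1  22. ]
scene blue 31 [287.1 271.6] [643.3 160.6  22. ]
scene red 54 [307.1 256.2] [590.2 168.3  26. ]
 red far [[595.3, 180.1], [596.7, 178.6], [593.4, 178.5]]
190 159
```

View pics/topz.png

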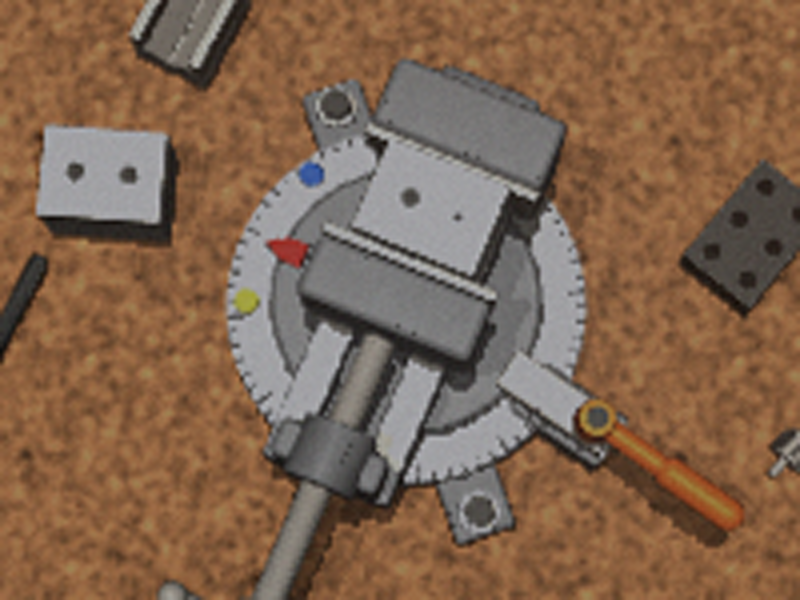

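View pics/scenez.png

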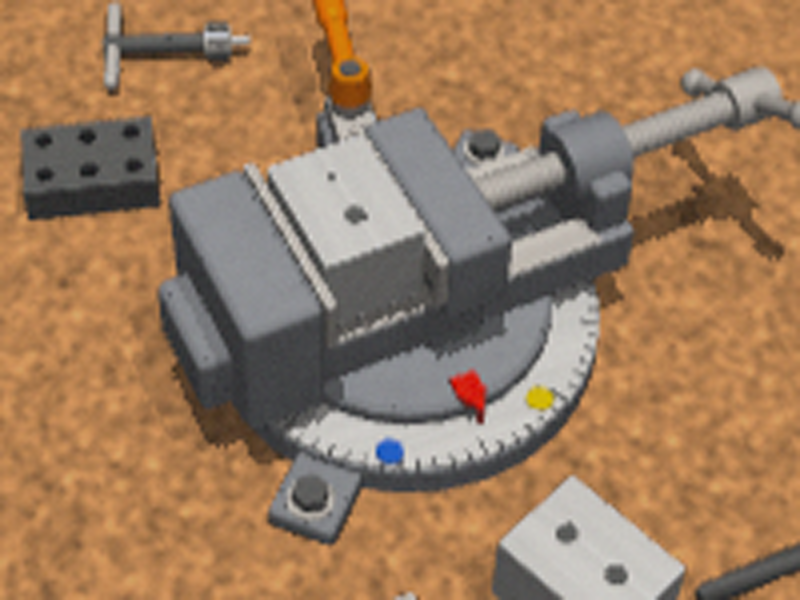

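The top view shows the pointer (234,190) between blue (240,173) and yellow (224,205). The spindle has to swing about 23° anticlockwise, so I push from its +y side. First I shut the fingers and move to a point beside the spindle, staying high.

jog_arm(
  rows=[
    [[0, 0, -67.8], [0.488, -0.571, 0], 0],
    [[0, 0, -67.8], [0.488, -0.571, 0], 0],
    [[0, 0, -67.8], [0.488, -0.571, 0], 0],
    [[0, 0, -67.8], [0.488, -0.571, 0], 0],
    [[0, 0, -67.8], [0.488, -0.571, 0], 0],
    [[0, 0, -67.8], [0.488, -0.571, 0], 0],
    [[0, 0, -67.8], [0.488, -0.571, 0], 0],
    [[0, 0, -67.8], [0.488, -0.571, 0], 0],
    [[0, 0, -67.8], [0.488, -0.571, 0], 0],
    [[0, 0, -67.8], [0.488, -0.571, 0], 0],
    [[0, 0, -67.8], [0.488, -0.571, 0], 0],
    [[0, 0, -67.8], [0.488, -0.571, 0], 0],
    [[0, 0, -67.8], [0.488, -0.571, 0], 0],
    [[0, 0, -67.8], [0.488, -0.571, 0], 0],
    [[0, 0, -67.8], [0.488, -0.571, 0], 0],
    [[0, 0, -67.8], [0.488, -0.571, 0], 0],
    [[0, 0, -67.8], [0.488, -0.571, 0], 0],
  ],
)

```text
time_s: 4.62
ee_pos: [444.1, 203.0, 231.5]
eef_rot: [3.141, -0.0, 1.569]
ft_force: [1.0, -0.4, 0.8]
width: -0.0
```

```bash
python3 - <<'E'
from h import *
for c,d in state():
    u,v=map(int,proj(d,(500,120,60)))
    y0=max(v-75,0);im=d["pixels"][y0:v+75,u-100:u+100,::-1];cv2.imwrite(f"pics/{c}1.png",cv2.resize(im,None,fx=4,fy=4,interpolation=cv2.INTER_CUBIC))
a=cv2.imread("pics/top1.png");b=cv2.imread("pics/scene1.png");cv2.imwrite("pics/b1.png",cv2.resize(np.vstack([a,b]),(400,600)))
E
```

```text
top yellow 4 [225.8 203.8] [574.2 191.6  22. ]
top blue 26 [240.5 173. ] [647.1 158.8  22. ]
top red 11 [232.9 191. ] [603.3 175.4  26. ]
 red far [[605.7, 179.8], [603.3, 179.8], [605.7, 177.5]]
scene yellow 29 [324.5 258.2] [567.9 196.3  22. ]
scene blue 31 [287.1 271.6] [643.3 160.6  22. ]
scene red 53 [307.1 256.2] [590.1 168.2  26. ]
 red far [[595.3, 180.1], [596.7, 178.6], [593.4, 178.5]]
```

View pics/scene1.png

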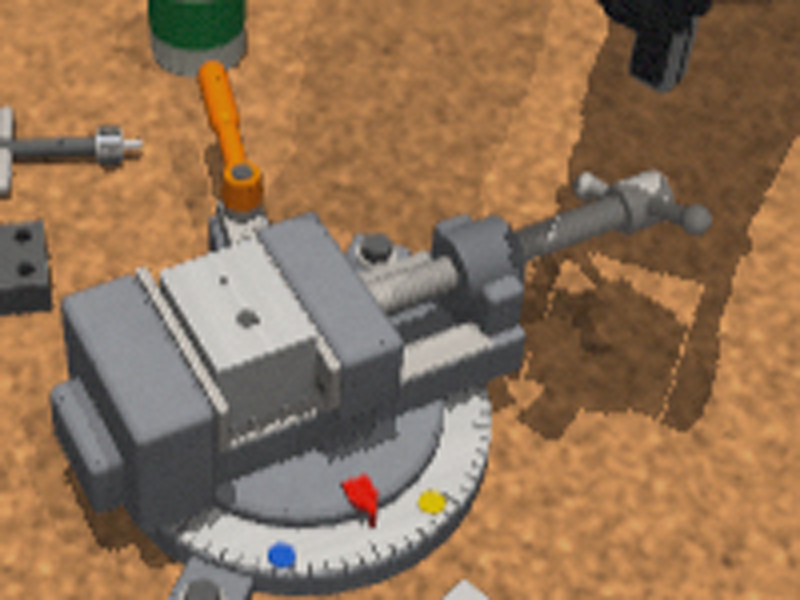

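The finger hangs above and beside the spindle on its +y side, clear of everything. Now I lower it.

jog_arm(
  rows=[
    [[0, 0, 0], [0, 0, 0.05], 0],
    [[0, 0, 0], [0, 0, 0.1], 0],
    [[0, 0, 0], [0, 0, 0.145], 0],
    [[0, 0, 0], [0, 0, 0.159], 0],
    [[0, 0, 0], [0, 0, 0.159], 0],
  ],
)

```text
time_s: 5.35
ee_pos: [444.2, 203.6, 72.6]
eef_rot: [-3.141, 0.0, 1.57]
ft_force: [-0.4, -0.3, 0.1]
width: -0.004
```

```bash
python3 - <<'E'
from h import *
d=r.camera("scene")
for s in(1,-1):
  for z in (54,122):
    print(s,z,np.round((np.array(proj(d,(378+s*.383*50,183+s*.924*50,z)))),0))
u,v=map(int,proj(d,(440,170,60)))
im=d["pixels"][max(v-75,0):v+75,u-100:u+100,::-1];print(u-100,v-75);cv2.imwrite("pics/s2.png",cv2.resize(im,None,fx=4,fy=4,interpolation=cv2.INTER_CUBIC))
E
```

```text
1 54 [387. 209.]
1 122 [393. 187.]
-1 54 [362. 179.]
-1 122 [366. 157.]
253 129
```

View pics/s2.png

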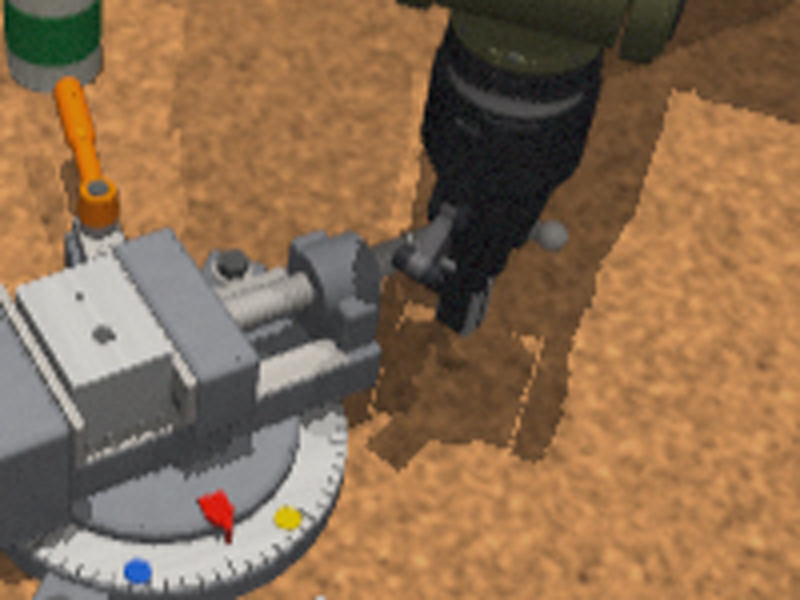

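The top of the cross bar is its +y end, away from the lever's side. The finger is beside the spindle with no contact. I push most of the way and then look.

jog_arm(
  rows=[
    [[0, 0, 0], [-0.008, -0.004, 0], 0],
    [[0, 0, 0], [-0.015, -0.007, 0], 0],
    [[0, 0, 0], [-0.022, -0.01, 0], 0],
    [[0, 0, 0], [-0.029, -0.0145, 0], 0],
    [[0, 0, 0], [-0.036, -0.0175, 0], 0],
    [[0, 0, 0], [-0.043, -0.02, 0], 0],
    [[0, 0, 0], [-0.05, -0.0225, 0], 0],
    [[0, 0, 0], [-0.056, -0.024, 0], 0],
    [[0, 0, 0], [-0.062, -0.026, 0], 0],
    [[0, 0, 0], [-0.066, -0.027, 0], 0],
    [[0, 0, 0], [-0.066, -0.027, 0], 0],
  ],
)

```text
time_s: 6.78
ee_pos: [416.9, 137.2, 72.5]
eef_rot: [3.141, 0.0, 1.57]
ft_force: [-0.1, -0.4, -0.4]
width: -0.001
```

```bash
python3 - <<'E'
from h import *
for c,d in state():
    u,v=map(int,proj(d,(550,130,22)))
    im=d["pixels"][v-75:v+75,u-100:u+100,::-1];print(u-100,v-75);cv2.imwrite(f"pics/{c}3.png",cv2.resize(im,None,fx=4,fy=4,interpolation=cv2.INTER_CUBIC))
E
```

```text
top yellow 23 [224.2 204.9] [571.5 195.   22. ]
top blue 26 [240.5 173. ] [647.1 158.8  22. ]
top red 7 [231. 200.] [582.2 179.4  26. ]
 red far [[579.9, 186.2], [579.9, 183.9], [582.2, 181.7]]
152 139
scene yellow 28 [324.5 258.1] [567.8 196.1  22. ]
scene blue 31 [287.1 271.6] [643.3 160.6  22. ]
scene red 52 [315.9 251. ] [568.1 173.5  26. ]
 red far [[570.2, 186.0], [568.3, 184.4], [566.3, 182.9]]
205 160
```

View pics/scene3.png

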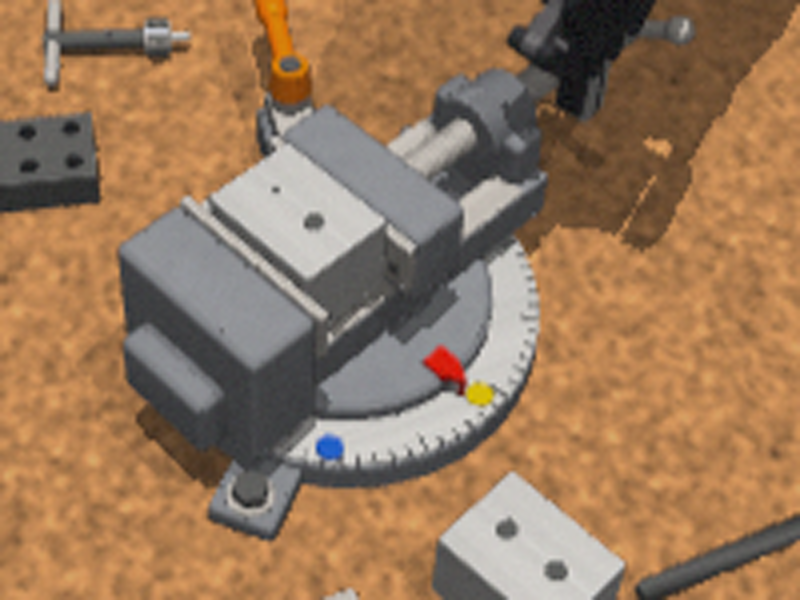

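View pics/top3.png

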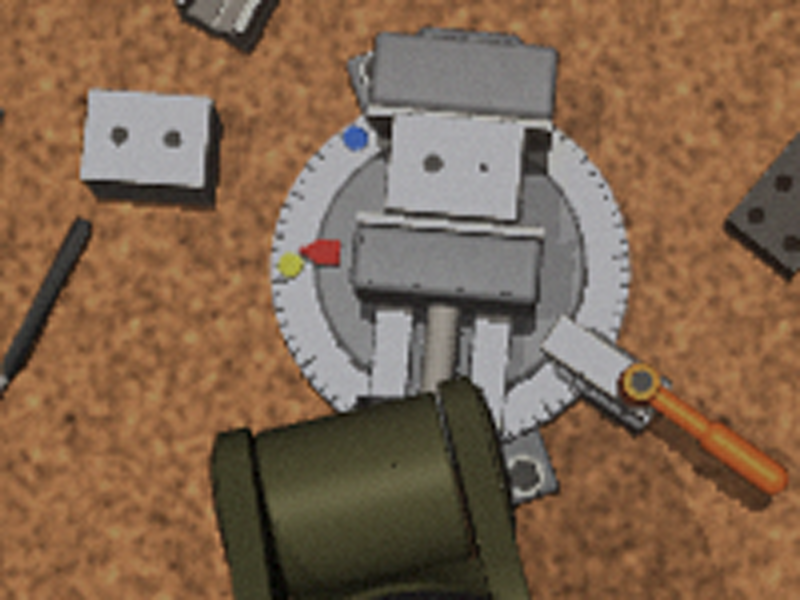

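The pointer tip is at zoom (301,252) and the yellow dot at (290,265), so about 5° remain, roughly 13 mm at the spindle. I push 11 mm gently.

jog_arm(
  rows=[
    [[0, 0, 0], [-0.003, 0, 0], 0],
    [[0, 0, 0], [-0.006, -0.0005, 0], 0],
    [[0, 0, 0], [-0.009, -0.001, 0], 0],
    [[0, 0, 0], [-0.011, -0.001, 0], 0],
    [[0, 0, 0], [-0.011, -0.001, 0], 0],
  ],
)

```text
time_s: 7.5
ee_pos: [415.9, 126.3, 72.2]
eef_rot: [-3.141, 0.0, 1.57]
ft_force: [-0.8, 0.8, 0.0]
width: 0.003
```

```bash
python3 - <<'E'
from h import *
for c,d in state():
    u,v=map(int,proj(d,(570,150,22)))
    im=d["pixels"][v-50:v+50,u-66:u+66,::-1];print(u-66,v-50);cv2.imwrite(f"pics/{c}4.png",cv2.resize(im,None,fx=6,fy=6,interpolation=cv2.INTER_CUBIC))
E
```

```text
top yellow 20 [223.9 205. ] [571.1 195.7  22. ]
top blue 24 [240.3 173.1] [646.7 159.2  22. ]
top red 3 [228.  203.7] [573.6 186.1  26. ]
 red far [[572.9, 188.4], [572.9, 186.1], [575.2, 183.8]]
177 155
scene yellow 28 [324.5 258.1] [567.8 196.1  22. ]
scene blue 33 [286.9 271.5] [643.3 160.1  22. ]
scene red 51 [317.6 249.6] [563.  173.9  26. ]
 red far [[565.5, 187.5], [563.6, 185.9], [561.6, 184.4]]
240 196
```

View pics/scene4.png

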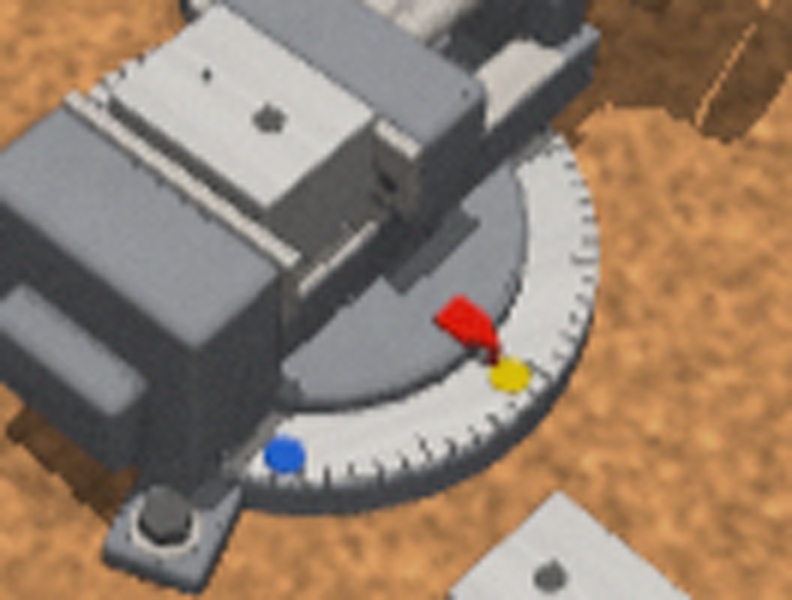

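View pics/top4.png

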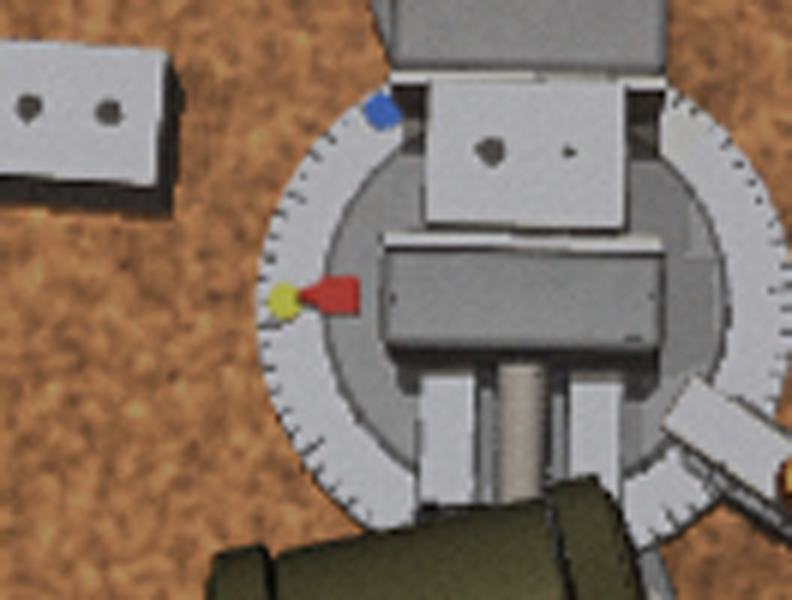

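Tip (300,296) against dot (284,302): about 2 mm short along the rim. I nudge 3.5 mm more.

jog_arm(
  rows=[
    [[0, 0, 0], [-0.002, 0, 0], 0],
    [[0, 0, 0], [-0.0035, 0, 0], 0],
    [[0, 0, 0], [-0.0035, 0, 0], 0],
    [[0, 0, 0], [-0.0035, 0, 0], 0],
  ],
)

```text
time_s: 8.1
ee_pos: [415.9, 122.9, 72.2]
eef_rot: [-3.141, 0.0, 1.57]
ft_force: [-0.8, 1.9, 0.1]
width: 0.001
```

```bash
python3 - <<'E'
from h import *
for c,d in state():
    u,v=map(int,proj(d,(570,150,22)))
    im=d["pixels"][v-50:v+50,u-66:u+66,::-1];print(u-66,v-50);cv2.imwrite(f"pics/{c}5.png",cv2.resize(im,None,fx=6,fy=6,interpolation=cv2.INTER_CUBIC))
    R=np.array(d["R"]);t=np.array(d["t"])
    for n in ["pointer_tip","yellow_dot","vise_base","lever_grip","lever_pivot"]:
        for x in r.spot_point(c,n)[:1]:
            print(n,round(x["score"],2),(R.T@(np.array(x["xyz"])-t)).round(1))
E
```

```text
top yellow 20 [223.9 205. ] [571.4 195.7  22. ]
top blue 21 [240.  173.1] [646.7 160.   22. ]
top red 4 [233.5 202. ] [577.6 173.6  26. ]
 red far [[577.6, 177.0], [577.6, 174.7], [577.6, 172.5]]
177 155
pointer_tip 0.71 [571.1 188.8  30.6]
yellow_dot 0.48 [572.9 195.5  21. ]
vise_base 0.72 [571.4 103.1   1.9]
lever_grip 0.81 [456.  -59.3  67.4]
lever_pivot 0.82 [498.3   1.   65.8]
scene yellow 27 [324.6 258.2] [567.8 196.3  22. ]
scene blue 31 [287.1 271.6] [643.3 160.6  22. ]
scene red 51 [317.9 249.1] [561.5 173.4  26. ]
 red far [[563.6, 185.9], [561.6, 184.4], [559.6, 182.8]]
240 196
pointer_tip 0.86 [567.7 190.1  23.4]
yellow_dot 0.39 [569.7 197.6  22.2]
vise_base 0.58 [566.6 106.5   3.2]
lever_grip 0.85 [453.2 -56.1  64. ]
```

View pics/scene5.png

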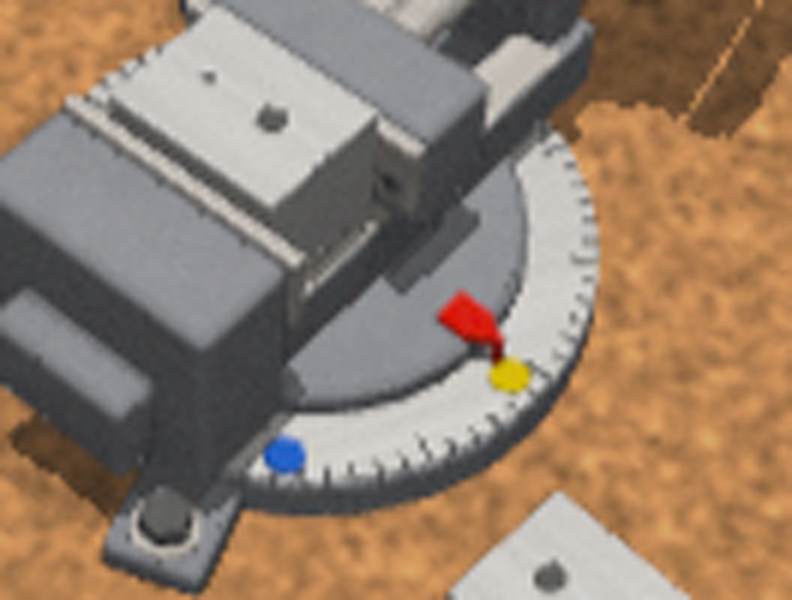

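View pics/top5.png

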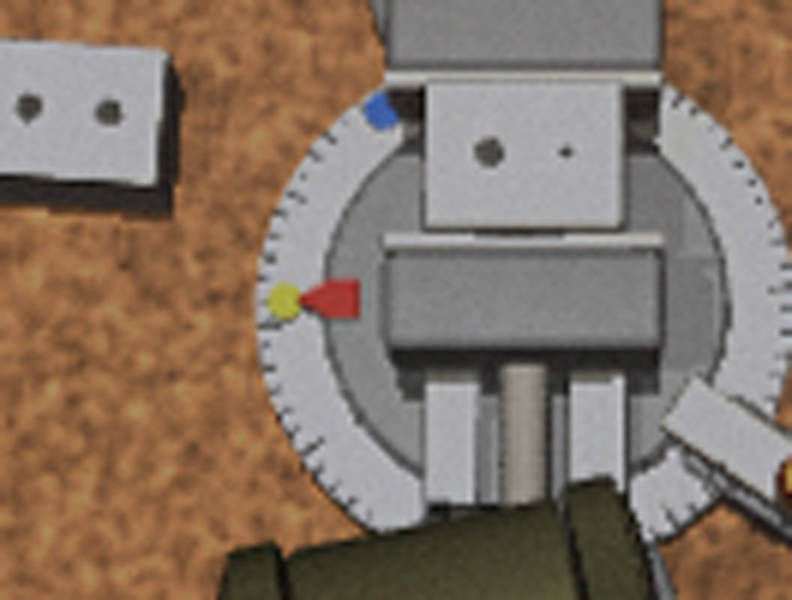

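The pointer tip (301,300) is on the line to the yellow dot (284,302), to within about 1 mm. Next I back away, rise and move to the loose side of the lever.

jog_arm(
  rows=[
    [[0, 0, 0], [0.01, 0.001, 0], 0],
    [[0, 0, 0], [0.022, 0.002, 0], 0],
    [[0, 0, 0], [0.022, 0.002, -0.05], 0],
    [[0, 0, 0], [0.022, 0.002, -0.1], 0],
    [[0, 0, 0], [0.022, 0.002, -0.13], 0],
    [[0, 0, -10], [-0.02, 0.02, -0.13], 0],
    [[0, 0, -20], [-0.07, 0.04, -0.13], 0],
    [[0, 0, -30], [-0.12, 0.06, -0.13], 0],
    [[0, 0, -40], [-0.16, 0.076, -0.13], 0],
    [[0, 0, -50], [-0.201, 0.076, -0.13], 0],
    [[0, 0, -54], [-0.201, 0.076, -0.13], 0],
    [[0, 0, -54], [-0.201, 0.076, -0.13], 0],
    [[0, 0, -54], [-0.201, 0.076, -0.13], 0],
  ],
)

```text
time_s: 10.32
ee_pos: [492.0, -77.3, 202.3]
eef_rot: [3.142, -0.0, 2.512]
ft_force: [-0.7, -0.0, 0.5]
width: -0.002
```

```bash
python3 - <<'E'
from h import *
ims=[]
for c,d in state():
    u,v=map(int,proj(d,(520,30,60)))
    im=d["pixels"][v-75:v+75,u-90:u+90,::-1];print(u-90,v-75);ims.append(cv2.resize(im,None,fx=4,fy=4,interpolation=cv2.INTER_CUBIC))
cv2.imwrite("pics/top6.png",ims[0]);cv2.imwrite("pics/scene6.png",ims[1])
E
```

```text
top yellow 20 [223.9 205. ] [571.4 195.7  22. ]
top blue 21 [240.  173.1] [646.7 160.   22. ]
top red 7 [233.  202.3] [576.9 174.7  26. ]
 red far [[575.2, 181.6], [575.2, 179.3], [577.6, 177.0]]
207 149
scene yellow 27 [324.6 258.2] [567.8 196.3  22. ]
scene blue 31 [287.1 271.6] [643.3 160.6  22. ]
scene red 52 [317.8 249.1] [561.6 173.3  26. ]
 red far [[563.6, 185.9], [561.6, 184.4], [559.6, 182.8]]
189 117
```

View pics/scene6.png

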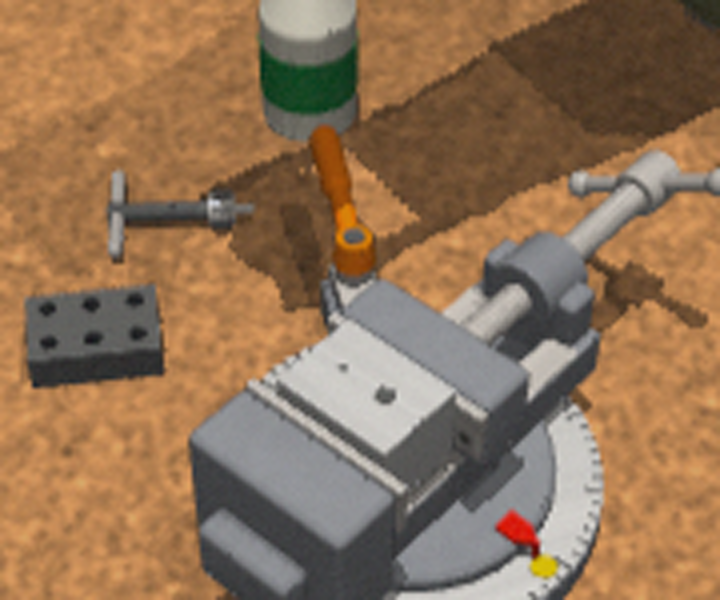

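View pics/top6.png

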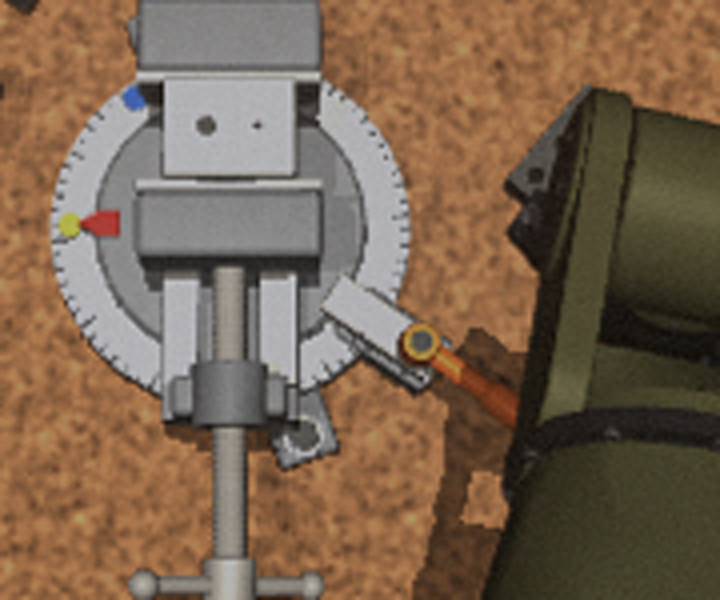

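Nothing else has moved, and the pointer stays on the dot after the retreat. I lower beside the lever.

jog_arm(
  rows=[
    [[0, 0, 0], [0, 0, 0.04], 0],
    [[0, 0, 0], [0, 0, 0.08], 0],
    [[0, 0, 0], [0, 0, 0.11], 0],
    [[0, 0, 0], [0, 0, 0.135], 0],
    [[0, 0, 0], [0, 0, 0.148], 0],
    [[0, 0, 0], [0, 0, 0.148], 0],
  ],
)

```text
time_s: 11.18
ee_pos: [491.7, -77.8, 54.0]
eef_rot: [-3.141, -0.001, 2.513]
ft_force: [-0.3, 0.1, -0.3]
width: 0.001
```

```bash
python3 - <<'E'
from h import *
d=r.camera("scene")
u,v=map(int,proj(d,(490,-60,80)));v=max(v,75)
im=d["pixels"][v-75:v+75,u-90:u+90,::-1];print(u-90,v-75);cv2.imwrite("pics/s7.png",cv2.resize(im,None,fx=4,fy=4,interpolation=cv2.INTER_CUBIC))
# plan
P=np.array([498,1.5]);o=r.get_obs();p0=o["ee_pos"][:2];yaw=o["eef_rot"][2];print(p0,yaw)
tx=np.array([np.cos(yaw),np.sin(yaw)]);ty=np.array([np.sin(yaw),-np.cos(yaw)])
for f in [234,225,216,207,198,189,180,171,162,157,154]:
    a=np.radians(f);X=P+68*np.array([np.cos(a),np.sin(a)])+20*np.array([-np.sin(a),np.cos(a)])
    print(f,X.round(1),((X-p0)@tx/1e3).round(4),((X-p0)@ty/1e3).round(4),"turn",234-f)
E
```

```text
169 85
[492.12005005 -77.90934454] 2.512624745544512
234 [474.2 -65.3] 0.0219 -0.0003 turn 0
225 [464.1 -60.7] 0.0328 -0.0026 turn 9
216 [454.7 -54.6] 0.0439 -0.0032 turn 18
207 [446.5 -47.2] 0.055 -0.002 turn 27
198 [439.5 -38.5] 0.0657 0.0009 turn 36
189 [434.  -28.9] 0.0759 0.0054 turn 45
180 [430.  -18.5] 0.0852 0.0115 turn 54
171 [427.7  -7.6] 0.0934 0.0189 turn 63
162 [427.1   3.5] 0.1004 0.0276 turn 72
157 [427.6   9.7] 0.1037 0.0328 turn 77
154 [428.1  13.3] 0.1054 0.0361 turn 80
```

View pics/s7.png

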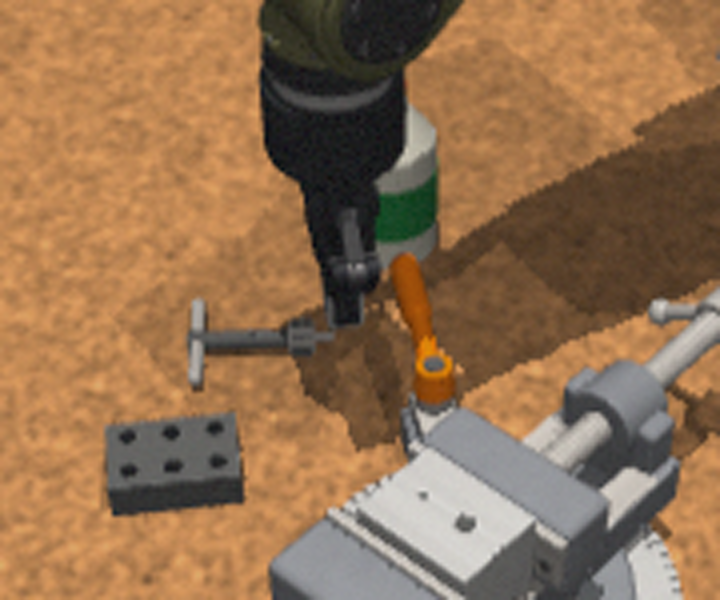

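The finger is on the loose side of the lever with a clear gap. I push along the arc, turning with the lever.

jog_arm(
  rows=[
    [[0, 0, 0], [0.01, 0, 0], 0],
    [[0, 0, 0], [0.022, 0, 0], 0],
    [[0, 0, 4.5], [0.0275, -0.0015, 0], 0],
    [[0, 0, 9], [0.0328, -0.0026, 0], 0],
    [[0, 0, 13.5], [0.0384, -0.003, 0], 0],
    [[0, 0, 18], [0.0439, -0.0032, 0], 0],
    [[0, 0, 22.5], [0.0495, -0.0027, 0], 0],
    [[0, 0, 27], [0.055, -0.002, 0], 0],
    [[0, 0, 31.5], [0.0604, -0.0007, 0], 0],
    [[0, 0, 36], [0.0657, 0.0009, 0], 0],
    [[0, 0, 40.5], [0.0709, 0.003, 0], 0],
    [[0, 0, 45], [0.0759, 0.0054, 0], 0],
    [[0, 0, 49.5], [0.0807, 0.0083, 0], 0],
    [[0, 0, 54], [0.0852, 0.0115, 0], 0],
  ],
)

```text
time_s: 12.98
ee_pos: [429.6, -18.3, 54.9]
eef_rot: [3.14, 0.0, 1.568]
ft_force: [2.0, -2.2, 0.9]
width: -0.0
```

```bash
cat > look.py <<'E'
from h import *
import sys
k=sys.argv[1]
for c,d in state():
    u,v=map(int,proj(d,(500,60,60)))
    im=d["pixels"][v-75:v+75,u-90:u+90,::-1];print(u-90,v-75);cv2.imwrite(f"pics/{c}{k}.png",cv2.resize(im,None,fx=4,fy=4,interpolation=cv2.INTER_CUBIC))
o=r.get_obs();print(o["time_s"],o["ee_pos"].round(1),o["eef_rot"].round(3),o["ft_force"].round(1),o["ft_torque"].round(2))
P=np.array([498,1.5]);p0=o["ee_pos"][:2];yaw=o["eef_rot"][2]
tx=np.array([np.cos(yaw),np.sin(yaw)]);ty=np.array([np.sin(yaw),-np.cos(yaw)])
for f in [180,176,172,168,164,160,157,154,151]:
    a=np.radians(f);X=P+68*np.array([np.cos(a),np.sin(a)])+20*np.array([-np.sin(a),np.cos(a)])
    print(f,X.round(1),((X-p0)@tx/1e3).round(4),((X-p0)@ty/1e3).round(4),"turn",234-f)
E
python3 look.py 8
```

```text
top yellow 20 [223.9 205. ] [571.4 195.7  22. ]
top blue 21 [240.  173.1] [646.7 160.   22. ]
top red 5 [233.4 202.2] [577.1 173.8  26. ]
 red far [[577.6, 177.0], [577.6, 174.7], [575.3, 174.7]]
193 158
scene yellow 28 [324.6 258.3] [568.  196.5  22. ]
scene blue 31 [287.1 271.6] [643.3 160.6  22. ]
scene red 52 [317.8 249.1] [561.6 173.3  26. ]
 red far [[563.6, 185.9], [561.6, 184.4], [559.6, 182.8]]
205 119
13.075 [429.4 -18.1  54.8] [3.141 0.    1.57 ] [-0.   0.6 -0.1] [-0.02  0.02 -0.04]
180 [430.  -18.5] -0.0004 0.0006 turn 54
176 [428.8 -13.7] 0.0044 -0.0006 turn 58
172 [427.9  -8.8] 0.0092 -0.0015 turn 62
168 [427.3  -3.9] 0.0142 -0.0021 turn 66
164 [427.1   1. ] 0.0191 -0.0023 turn 70
160 [427.3   6. ] 0.024 -0.0021 turn 74
157 [427.6   9.7] 0.0277 -0.0018 turn 77
154 [428.1  13.3] 0.0314 -0.0013 turn 80
151 [428.8  17. ] 0.0351 -0.0006 turn 83
```

View pics/scene8.png

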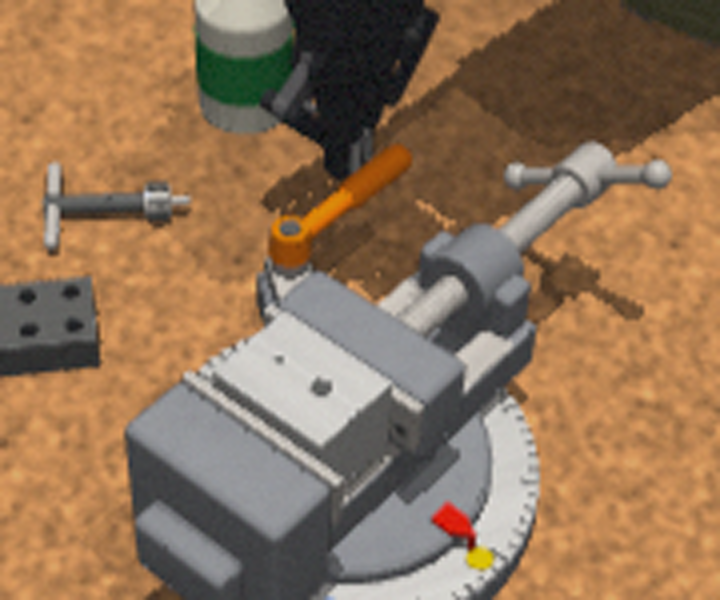

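View pics/top8.png

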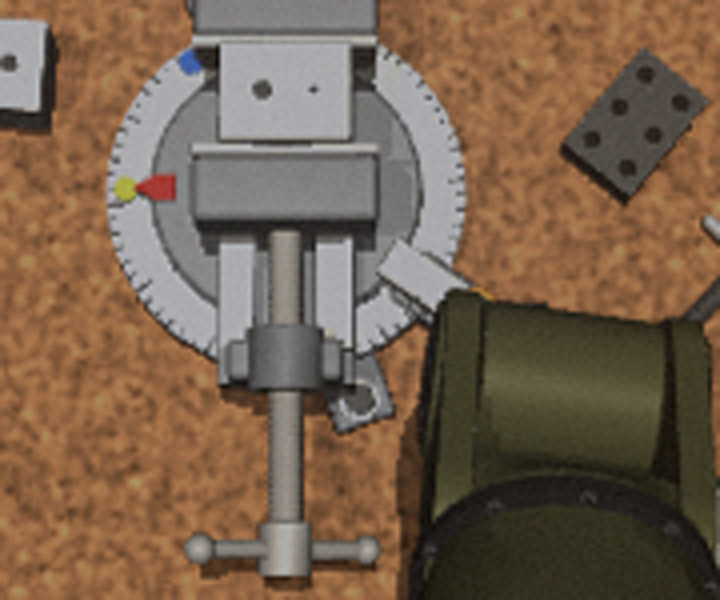

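The lever has followed to about φ=180° and the pointer is still on the dot. I go on towards the stop in small rows.

jog_arm(
  rows=[
    [[0, 0, 2], [0.0022, -0.0003, 0], 0],
    [[0, 0, 4], [0.0044, -0.0006, 0], 0],
    [[0, 0, 6], [0.0068, -0.0011, 0], 0],
    [[0, 0, 8], [0.0092, -0.0015, 0], 0],
    [[0, 0, 10], [0.0117, -0.0018, 0], 0],
    [[0, 0, 12], [0.0142, -0.0021, 0], 0],
  ],
)

```text
time_s: 13.82
ee_pos: [427.4, -4.4, 54.6]
eef_rot: [3.141, 0.0, 1.362]
ft_force: [1.0, -6.8, 0.2]
width: 0.002
```

```bash
python3 look.py 9; python3 -c "
from h import *
d=r.camera('scene');R=np.array(d['R']);t=np.array(d['t'])
for n in ['lever_grip','lever_pivot']:
  for x in r.spot_point('scene',n)[:2]: print(n,x['score'],(R.T@(np.array(x['xyz'])-t)).round(1))"
```

```text
top yellow 20 [223.9 205. ] [571.4 195.7  22. ]
top blue 21 [240.  173.1] [646.7 160.   22. ]
top red 5 [234.8 202.4] [576.7 170.6  26. ]
 red far [[577.6, 172.5], [575.3, 172.4], [577.6, 170.2]]
193 158
scene yellow 27 [324.6 258.2] [567.8 196.3  22. ]
scene blue 31 [287.1 271.6] [643.3 160.6  22. ]
scene red 52 [317.8 249.1] [561.6 173.3  26. ]
 red far [[563.6, 185.9], [561.6, 184.4], [559.6, 182.8]]
205 119
13.925 [427.4  -4.6  54.5] [3.141e+00 1.000e-03 1.362e+00] [ 0.2 -6.3  0.4] [-0.95  0.05 -0.01]
180 [430.  -18.5] -0.0131 0.0054 turn 54
176 [428.8 -13.7] -0.0086 0.0032 turn 58
172 [427.9  -8.8] -0.0041 0.0013 turn 62
168 [427.3  -3.9] 0.0006 -0.0002 turn 66
164 [427.1   1. ] 0.0054 -0.0014 turn 70
160 [427.3   6. ] 0.0103 -0.0023 turn 74
157 [427.6   9.7] 0.014 -0.0028 turn 77
154 [428.1  13.3] 0.0177 -0.003 turn 80
151 [428.8  17. ] 0.0214 -0.0031 turn 83
lever_grip 0.53 [426.7  17.9  66.1]
lever_pivot 0.85 [495.    2.7  68.6]
```

View pics/scene9.png

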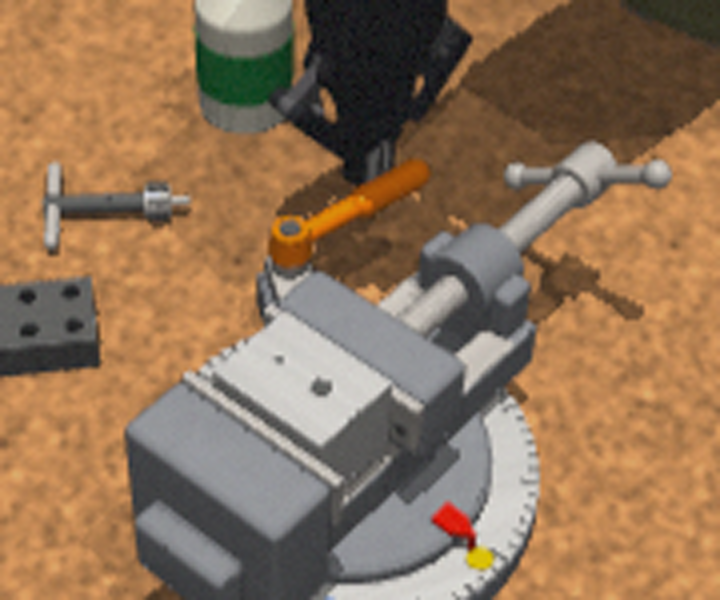

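There is a static 6 N, which suggests the stop. I press 4 mm further to check.

jog_arm(
  rows=[
    [[0, 0, 0], [0.0015, 0, 0], 0],
    [[0, 0, 0], [0.003, 0, 0], 0],
    [[0, 0, 0], [0.003, 0, 0], 0],
  ],
)

```text
time_s: 14.45
ee_pos: [427.7, -2.9, 54.5]
eef_rot: [-3.142, 0.003, 1.363]
ft_force: [-3.6, -20.4, 2.8]
width: 0.006
```

jog_arm(
  rows=[
    [[0, 0, 0], [0.0015, 0, 0], 0],
    [[0, 0, 0], [0.0015, 0, 0], 0],
  ],
)

```text
time_s: 14.7
ee_pos: [427.8, -2.0, 54.5]
eef_rot: [-3.141, 0.004, 1.363]
ft_force: [-6.7, -27.0, 4.3]
width: 0.001
```

Force climbs steadily and the lever gives way no further, so this is the stop. I back off, rise and check.

jog_arm(
  rows=[
    [[0, 0, 0], [-0.01, 0, 0], 0],
    [[0, 0, 0], [-0.03, 0, 0], 0],
    [[0, 0, 0], [-0.035, 0, -0.03], 0],
    [[0, 0, 0], [-0.035, 0, -0.08], 0],
    [[0, 0, 0], [-0.035, 0, -0.13], 0],
    [[0, 0, 0], [-0.035, 0, -0.18], 0],
    [[0, 0, 0], [-0.08, -0.04, -0.2], 0],
    [[0, 0, 0], [-0.14, -0.07, -0.2], 0],
    [[0, 0, 0], [-0.2, -0.1, -0.2], 0],
    [[0, 0, 0], [-0.2, -0.1, -0.2], 0],
    [[0, 0, 0], [-0.2, -0.1, -0.2], 0],
  ],
)

```text
time_s: 16.08
ee_pos: [288.9, -174.7, 254.4]
eef_rot: [3.141, -0.0, 1.36]
ft_force: [0.1, 0.3, 0.3]
width: -0.003
```

```bash
python3 look.py 10|grep -v turn; python3 -c "
from h import *
for c in ['top','scene']:
 d=r.camera(c);R=np.array(d['R']);t=np.array(d['t'])
 for n in ['lever_grip','lever_pivot','pointer_tip','yellow_dot','oil_bottle','chuck_key','setup_block','v_block','finished_block']:
  for x in r.spot_point(c,n)[:1]: print(c,n,round(x['score'],2),(R.T@(np.array(x['xyz'])-t)).round(1))"
```

```text
top yellow 20 [223.9 205. ] [571.4 195.7  22. ]
top blue 21 [240.  173.1] [646.7 160.   22. ]
top red 4 [228.5 203.8] [573.5 184.9  26. ]
 red far [[572.9, 188.4], [572.9, 186.1], [572.9, 183.8]]
193 158
scene yellow 27 [324.6 258.2] [567.8 196.3  22. ]
scene blue 31 [287.1 271.6] [643.3 160.6  22. ]
scene red 51 [317.9 249.1] [561.5 173.4  26. ]
 red far [[563.6, 185.9], [561.6, 184.4], [559.6, 182.8]]
205 119
16.175 [ 289.6 -173.9  254.2] [ 3.142 -0.     1.363] [ 0.2  0.6 -0.2] [-0.01  0.    0.01]
top lever_grip 0.56 [429.3  15.8  67. ]
top lever_pivot 0.56 [ 4.977e+02 -1.000e-01  6.570e+01]
top pointer_tip 0.89 [569.3 189.7  27.9]
top yellow_dot 0.41 [572.7 201.   20.1]
top oil_bottle 0.87 [ 377.3 -154.5    0.7]
top chuck_key 0.81 [ 521.6 -149.5    1.4]
top setup_block 0.81 [612.2 -98.8  -2.2]
top v_block 0.92 [742.4 233.2   4.3]
top finished_block 0.78 [640.  271.5  -1.5]
scene lever_grip 0.9 [424.2  18.5  65.3]
scene lever_pivot 0.92 [497.2   7.4  67.5]
scene pointer_tip 0.62 [567.6 194.4  26.7]
scene yellow_dot 0.51 [569.  198.1  23.1]
scene oil_bottle 0.56 [ 3.750e+02 -1.504e+02  2.000e-01]
scene chuck_key 0.65 [ 5.127e+02 -1.482e+02  5.000e-01]
scene setup_block 0.81 [ 608.8 -100.7   -2.4]
scene v_block 0.83 [739.9 233.7  -2.1]
scene finished_block 0.75 [636.3 276.9  -4.4]
```

View pics/top10.png

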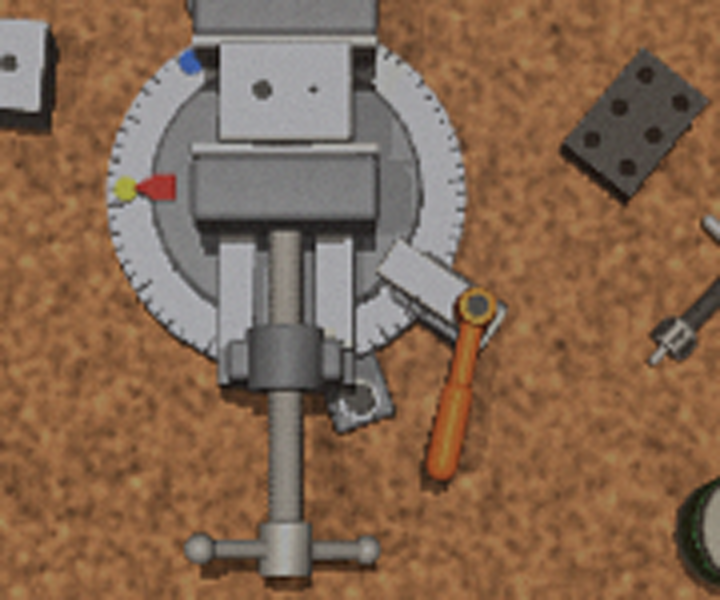

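View pics/scene10.png

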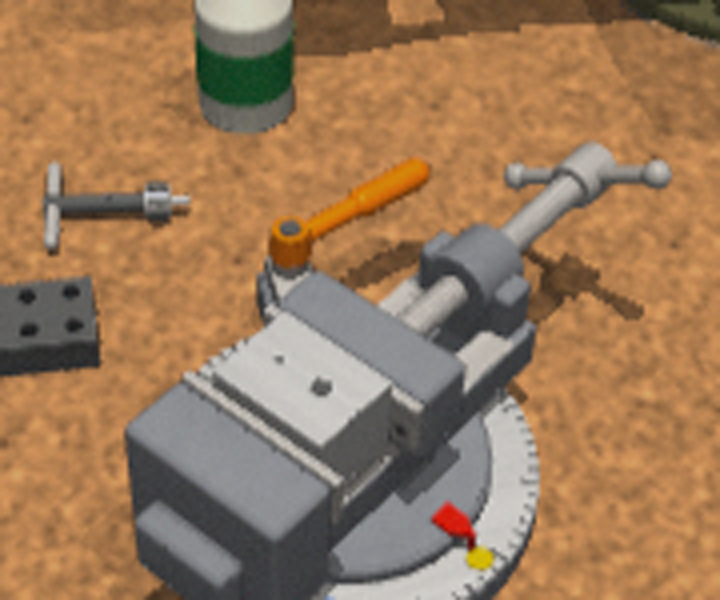

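```bash
python3 - <<'E'
import cv2,numpy as np
for k in ("scene8","scene9","scene10"):
    im=cv2.imread(f"pics/{k}.png");h=cv2.cvtColor(im,cv2.COLOR_BGR2HSV)
    m=cv2.inRange(h,(8,200,90),(18,255,255));m[:, :350]=0;m[230:]=0;m[:,450:]=0
    ys,xs=np.nonzero(m);print(k,len(xs),xs.max(),ys.min(),xs.mean().round(1),ys.mean().round(1), [ys[xs==c].mean().round(1) for c in (380,390,400,410,420) if (xs==c).any()])
E
```

```text
scene8 1992 411 145 378.0 173.7 [np.float64(171.0), np.float64(165.0), np.float64(159.0), np.float64(159.5)]
scene9 2408 429 159 387.9 188.1 [np.float64(193.0), np.float64(187.5), np.float64(181.5), np.float64(175.0), np.float64(173.0)]
scene10 2364 428 159 388.2 187.2 [np.float64(192.0), np.float64(186.5), np.float64(180.5), np.float64(175.0), np.float64(172.5)]
```

Pictures taken at 6 N and after the 27 N push show the same lever position, so it is on its stop. The pointer is on the dot and nothing else has moved. I hand in.

```bash
python3 -c "
from cell import r
print(r.sign_off())"
```

```text
the job is handed in; nothing more can be done
None
```

The vise is swung onto the yellow dot and the clamp lever is pushed to its stop. I handed the job in after about 17 s of robot time; the hand-in gives no verdict.

**Swivel:** I pushed the spindle from its +y side with the shut fingers, in three pushes of about 23° in total. At the end the pointer tip stood within about 1 mm of the line to the yellow dot, seen from the top camera. It stayed there through the lever push and the retreat.

**Clamp lever:** I pushed it clockwise about 66° until it stopped. The force then rose to 27 N, far above its 2 N of friction. Camera pictures at 6 N and after release show the same lever position, so I take it to be on its stop.

**What I could not confirm:**
- **Stop angle:** a rough estimate from the images, assuming the lever's zero lies along the lug's radial direction, gave only 1.18–1.28 rad instead of 1.35. I do not know where that zero really is, so I relied on the force and the unchanged lever position.
- **Lever seated:** I had no direct measure of the lift. The lever was pushed only sideways, and nothing looked raised in the last pictures.

**Other things on the bench:** the five I located again at the end (oil bottle, chuck key, set-up block, V-block and finished block) were where they started, within detection error. I did not check the wrench and the centre punch again, but the arm went nowhere near them. The arm stands clear of everything.

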